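Fit a bayonet filter cell to a worktop water filter and hold it home

TASK

Fit the water-filter cell with the blue knurled collar to the white filter base: set it upright over the steel spigot, turn it until the hidden keyways in its foot drop over the spigot's pins, then push it down against the sprung seat until it is fully home. Finish while still holding the cell pushed fully home, without letting go; leave the other things on the worktop where they stand.

Things in the scene. Friction and masses are not known exactly. Their poses are not given: they have to be found in the camera images.
- cell_collar (a point): Centre of the blue knurled collar of the loose filter cell; z up its axis. The collar is solid, 50 mm in diameter, 30 mm tall (to 15 mm above and below this point), the cell's top; grip it here. Cell: 80 mm tall, 100 to 210 g, standing upright on the worktop at first. Its x and y axes turn with it but do not tell the pins' angle.
- cell_foot (a point): Centre of the cell's underside, 65 mm below the collar's centre. White hollow skirt of 58 mm diameter with an 8 mm thick flange inside its foot: bore 33 mm, three hidden keyways 12 mm wide, 120 degrees apart. Angle to the pins unknown: find it by turning, up to 120 degrees either way; the pins pass over about 24 degrees. Above the flange there is room for the whole spigot.
- spigot_foot (a point): Point on the spigot's axis at the top face of the fixed white filter base (160 x 112 mm, 40 mm high); z up, +x to the back, where a steel spout up to 107 mm above the worktop stands 80 mm and more behind the spigot. Fully home, the cell's underside is 3 mm above this point (collar centre 68 mm above).
- spigot_top (a point): Tip of the upright steel spigot, 44 mm above spigot_foot; 30 mm in diameter, tapering to 18 mm over the top 9 mm. Three brass pins 120 degrees apart reach 20.5 mm from the axis, 5 mm thick, tops 26 mm above spigot_foot; their angle varies and is not this frame's. At a wrong angle the cell rests on them (underside 26 mm, collar centre 91 mm above spigot_foot).
- seat (a joint): How far the black sprung seat round the spigot's foot is pressed down: 0 free, 0.007 m on its stop. Free, its top is 10 mm above spigot_foot, so a cell past the pins rests there (collar centre 75 mm above spigot_foot). It takes about 4 N to start and 10 N fully down; the cell's weight does not press it, and it lifts the cell again when let go.
- blender_cup_mid (a point): Clear travel cup with orange cap, 66 mm wide and 160 mm tall, a bystander; point half-way up.
- jam_jar_mid (a point): Jam jar with red lid, 65 mm wide and 82 mm tall, a bystander; point half-way up.
- canister_mid (a point): Green square storage canister, 70 mm wide and 110 mm tall, a bystander; point half-way up.
- brown_bowl_mid (a point): Brown stoneware bowl, 129 mm wide and 57 mm tall, a bystander; point half-way up.
- spice_0_mid (a point): Spice jar with green cap, 46 mm wide and 106 mm tall, a bystander; point half-way up.
- soup_tin_mid (a point): Low tin, 75 mm wide and 58 mm tall, a bystander; point half-way up.
Mind the look-alikes: they are no part of the job. What is shaped like the part that bears cell_collar but orange is not meant. What is shaped like the part that bears spigot_foot but orange is not meant.

How it is judged:
By the outcome, as a careful person would: the job done as asked, in the order asked, and still so for the second after the job is handed in, while the arm keeps its last pose, push and grip.
It also fails if it takes over 54 s, if anything falls off the work surface, if the arm or the gripper's body presses on something with over 40 N, if the wrist force passes 120 N, or if a joint passes its speed limit or range.

ROBOT

A 6-joint arm with a two-finger parallel gripper is mounted at the origin on a cart in front of the work surface, level with it; the furniture and walls round the work are solid. World frame = base frame: x ahead of the robot, y to its left, z up, the work surface at z = 0. Lengths are in m, angles in degrees, forces in N, time in s.
With the tool pointing down it reaches from about 0.4 to 0.825 m from the base axis. Payload 7 kg.
Tool frame: the origin (TCP) lies midway between the tips of the shut fingers; the grasp point (between the pads) lies 19 mm behind it; z points along the fingers, y is the line along which they close (so a half turn about z gives the same grasp; the last joint's range is limited). The gripper opens to 88 mm and grips with 3 to 60 N. Pads are 19 mm wide; open, the fingers measure 130 mm over their backs; the gripper's body (78 mm by 193 mm) begins 47 mm behind the grasp point.
Start: joints at [83.6, 20.546, 0.682, 0, -70.136, -16.507], TCP at [0.263, 0.622, 0.191] pointing down, gripper open.
Joint ranges: [-176.03, 176.03], [-82.01, 121.73], [-58.28, 71.71], [-173.87, 95.51], [-174.79, -0.11], [-173.66, 173.66]. Speed limits (degrees/s): [136.94, 136.94, 172.46, 180, 180, 180].

INTERFACE

Orientations are given as a 3x3 rotation matrix whose columns are the frame's x, y, z axes.
In Python, from rig import robot gives the robot as it stands. Calls block until the motion is done:
- robot.goto(position, orientation): joint-space move of the TCP to a pose.
- robot.servo_line(position, ori=None, speed=0.15): straight line of the TCP; ori=None keeps the orientation; speed is the mean speed in m/s.
- robot.movej(angles): joint-space move.
- robot.move_gripper(opening): opening from 0.0 (shut) to 1.0 (fully open); the grip force is fixed at half the most; returns when the fingers have stopped.
- robot.dwell(seconds).
- robot.ik(position, orientation): joint angles nearest the present ones, or None.
- robot.grab_frame(name): name is "scene" or "top" or "wrist"; returns (picture, depth): 480x640x3 uint8, red, green, blue; 480x640 float32, m along the optical axis (not along the pixel's ray), 0 where there is no reading.
- robot.camera_info(name): a dict with "vfov" (degrees; the focal length in pixels is half the picture's height over the tangent of half this angle, whatever the lens; pixels are square), "cx", "cy" (the principal point, pixels), "view" (4x4, takes a point from world to camera coordinates); the wrist camera has in their place "T_tool_cam" (4x4, takes a point from camera to tool coordinates, whose origin is the TCP and whose axes are the flange's). Camera axes: x right, y down, z forward; pixel columns grow to the right and rows downward; lengths in m; the calibration is good to about 2 mm. A picture is of the moment at which its call begins: read the wrist's pose just before it. camera_info takes no time and is no camera call.
A pose or a line that the arm cannot do raises robot.Unreachable and nothing moves.
- robot.job_done(): hands the job in; it is judged then, once.
Readings, each from a call of its own:
- robot.read_t(): time.
- robot.read_qpos(): joint angles.
- robot.read_qvel(): joint speeds.
- robot.read_effort(): joint torques, N m.
- robot.read_position(): TCP position.
- robot.read_tcp_rot(): TCP orientation.
- robot.read_force(): force on the tool from outside, world axes, zero at the start.
- robot.read_ft_torque(): the same for the moment, N m.
- robot.read_grip_width(): opening from 0.0 (shut) to 1.0 (fully open).
- robot.read_finger_force(): force on a finger pad.
Only numpy, scipy, OpenCV 4.12 (cv2) and the standard library are available. Lean on these libraries where they do the work, as an engineer would, in place of code of your own. Each camera call takes 0.05 s, during which the arm holds its last target. There are 200 camera calls.

## Working session

There is one attempt and no reset: what is moved stays moved. The work goes in short steps, each a Python script; the robot and the scene stay as the last script left them, time stands still between calls to the robot, and variables do not carry over. Pictures are saved under pics/ and viewed, at most 10 in all, crops included, and the job is handed in when it is done.

```bash
mkdir -p pics; ls; python3 - <<'E'
from rig import robot
import cv2,numpy as np
for n in ("scene","top"):
    p,d=robot.grab_frame(n); cv2.imwrite(f"pics/{n}0.png",p[:,:,::-1]); np.savez(f"{n}0.npz",p=p,d=d)
    i=robot.camera_info(n); print(n,i)
print(robot.camera_info("wrist"),robot.read_t(),robot.read_tcp_rot())
E
```

```text
pics
scene {'vfov': 54.69238741867716, 'cx': 321.29487072266926, 'cy': 233.3024861434509, 'view': array([[ 0.62868887, -0.77764818, -0.00368992, -0.24750415],
       [-0.37437409, -0.29849663, -0.87792016,  0.29230874],
       [ 0.68161159,  0.55332004, -0.47879284,  1.14709934],
       [ 0.        ,  0.        ,  0.        ,  1.        ]])}
top {'vfov': 47.45713715337157, 'cx': 316.53762080866, 'cy': 236.18858130414117, 'view': array([[-0.30510945, -0.95230601,  0.00463607,  0.24842543],
       [-0.74785526,  0.2365858 , -0.62027387,  0.39974824],
       [ 0.5895937 , -0.19271853, -0.78437162,  1.71322042],
       [ 0.        ,  0.        ,  0.        ,  1.        ]])}
{'vfov': 58.16389410016054, 'cx': 326.1324199817494, 'cy': 239.14109281098098, 'T_tool_cam': array([[ 7.09427066e-04, -9.61356416e-01, -2.75305899e-01,
         7.42520806e-02],
       [ 9.99999664e-01,  7.94827480e-04, -1.98636026e-04,
        -4.36692048e-06],
       [ 4.09780712e-04, -2.75305666e-01,  9.61356657e-01,
        -1.94557209e-01],
       [ 0.00000000e+00,  0.00000000e+00,  0.00000000e+00,
         1.00000000e+00]])} 0.1 [[ 9.21086394e-01 -3.89357958e-01 -4.85653073e-04]
 [-3.89358246e-01 -9.21085299e-01 -1.42416518e-03]
 [ 1.07182141e-04  1.50087220e-03 -9.99998868e-01]]
```

View pics/scene0.png

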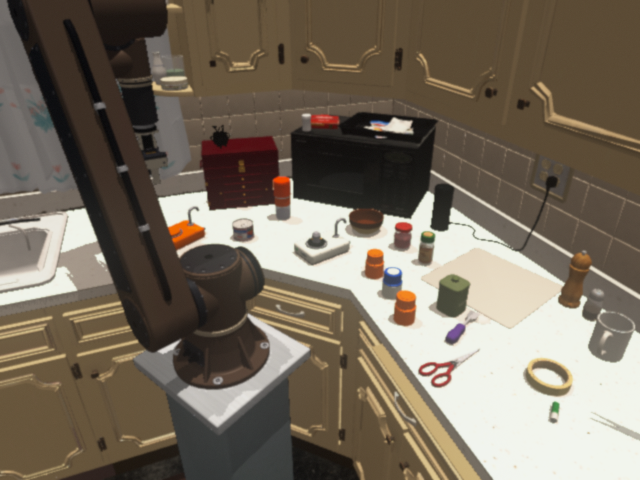

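View pics/top0.png

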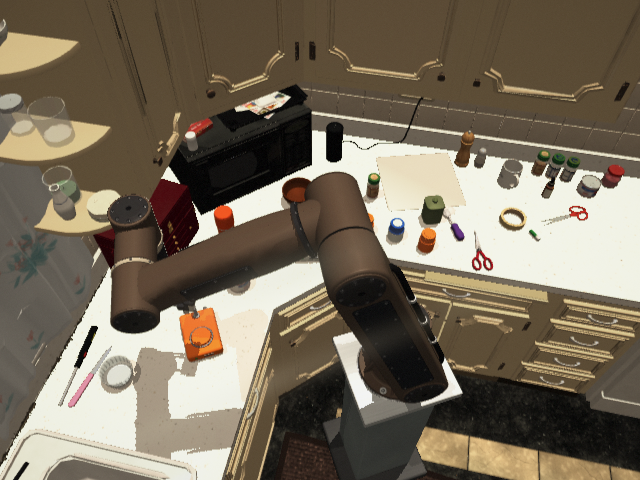

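The scene view shows the blue cell at about (392,283), between orange look-alikes at (375,263) and (405,307). The white base with its spigot is at (318,240). The top view shows the blue collar at (397,227), and the arm hides the white base. Next I'll get rough positions from rays.

```bash
cat > h.py <<'E'
from rig import robot
import numpy as np, cv2
def cam(n,pose=None):
    i=robot.camera_info(n); f=240/np.tan(np.radians(i["vfov"]/2))
    if n=="wrist":
        T=np.eye(4); T[:3,3],T[:3,:3]=pose; C=T@i["T_tool_cam"]
    else: C=np.linalg.inv(i["view"])
    return f,i["cx"],i["cy"],C
def ray(c,u,v):
    f,cx,cy,C=c; return C[:3,3],C[:3,:3]@np.array([(u-cx)/f,(v-cy)/f,1])
def onz(c,u,v,z):
    o,d=ray(c,u,v); return o+d*(z-o[2])/d[2]
def cloud(c,d):
    f,cx,cy,C=c; v,u=np.mgrid[:480,:640]
    P=np.stack([(u-cx)/f*d,(v-cy)/f*d,d],-1); return P@C[:3,:3].T+C[:3,3]
def snap(n,name=None):
    pose=(robot.read_position(),robot.read_tcp_rot()) if n=="wrist" else None
    p,d=robot.grab_frame(n); 
    if name: cv2.imwrite(f"pics/{name}.png",p[:,:,::-1])
    return p,d,cam(n,pose)
def blue(p):
    h=cv2.cvtColor(p,cv2.COLOR_RGB2HSV); return cv2.inRange(h,(105,110,50),(125,255,255))
def blobs(m,amin=30):
    n,l,s,c=cv2.connectedComponentsWithStats(m); return [(s[i],c[i],l==i) for i in range(1,n) if s[i,4]>=amin]
def down(yaw):  # tool y axis at yaw (deg) in world, z down
    a=np.radians(yaw); y=np.array([np.cos(a),np.sin(a),0]); z=np.array([0,0,-1.]); return np.stack([np.cross(y,z),y,z],1)
E
python3 - <<'E'
from h import *
for n in("scene","top"):
    a=np.load(n+"0.npz"); c=cam(n); P=cloud(c,a["d"])
    for s,ce,m in blobs(blue(a["p"])):
        q=P[m&(a["d"]>0)]; print(n,s,ce.round(1),onz(c,*ce,.065).round(3),np.median(q,0).round(3),q[:,2].max().round(3))
    if n=="scene":
        for uv in [(318,238),(316,234),(322,255),(296,246),(321,260),(350,246),(338,225),(366,215),(403,232),(427,240),(453,290),(375,262),(405,305),(282,190),(243,228)]:
            print(uv,P[uv[1],uv[0]].round(3))
E
```

```text
scene [371 120  17   4  36] [379.2 121.2] [1.839 0.724 0.065] [1.093 0.259 0.299] 0.305
scene [385 269  16   8  46] [392.3 274.1] [ 0.474 -0.197  0.065] [ 0.456 -0.207  0.076] 0.08
(318, 238) [0.51  0.107 0.061]
(316, 234) [0.506 0.113 0.076]
(322, 255) [0.48  0.067 0.026]
(296, 246) [0.468 0.168 0.028]
(321, 260) [0.474 0.066 0.01 ]
(350, 246) [ 0.625  0.059 -0.004]
(338, 225) [ 0.723  0.186 -0.003]
(366, 215) [0.809 0.119 0.026]
(403, 232) [ 0.709 -0.095  0.068]
(427, 240) [ 0.672 -0.2    0.091]
(453, 290) [ 0.481 -0.377  0.086]
(375, 262) [ 0.51  -0.115  0.055]
(405, 305) [ 0.369 -0.299  0.066]
(282, 190) [0.623 0.372 0.124]
(243, 228) [0.422 0.374 0.047]
top [389 218  15  17 126] [396.2 227.9] [ 0.461 -0.188  0.065] [ 0.455 -0.184  0.071] 0.086
```

```bash
python3 - <<'E'
from h import *
R=robot.read_tcp_rot()
print(robot.read_t())
robot.servo_line([.263,.60,.33],speed=.3)
yaw=-113
robot.goto([.49,.10,.30],down(-100)); print(robot.read_t(),robot.read_qpos())
p,d,c=snap("wrist","w_base"); np.savez("wb.npz",p=p,d=d,C=c[3])
robot.goto([.47,-.19,.30],down(-100)); print(robot.read_t(),robot.read_qpos())
p,d,c=snap("wrist","w_cell"); np.savez("wc.npz",p=p,d=d,C=c[3])
for s,ce,m in blobs(blue(p)): print(s,ce,onz(c,*ce,.08))
cv2.imwrite("pics/both.png",cv2.resize(np.hstack([cv2.imread("pics/w_base.png"),cv2.imread("pics/w_cell.png")]),(800,300)))
E
```

```text
0.1
2.7 [ 3.41443176e+01  6.47088579e-01 -1.01454264e+01 -2.12733441e-03
 -7.92143123e+01  4.58922859e+01]
3.8667 [ 2.93418421e-01  1.32432244e+00 -9.44331986e+00 -9.89396791e-03
 -7.92261573e+01  7.97291673e+01]
[ 307  160   53   56 1275] [332.60078431 183.35529412] [ 0.48065194 -0.19729211  0.08      ]
```

View pics/both.png

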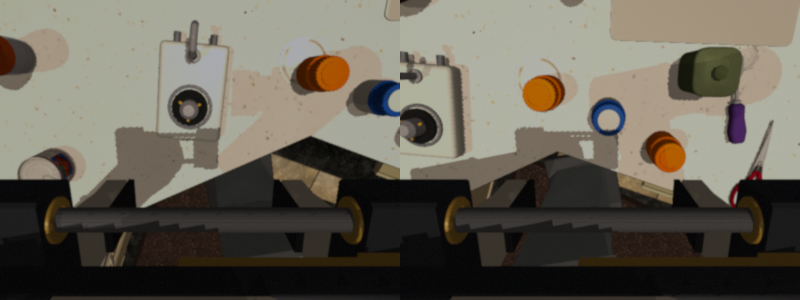

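The left panel shows the white base, with the spigot at full-frame pixel (304,170) and brass spots around it. The right panel shows the blue collar at (332,187), with orange cells on either side at (228,150) and (425,243). I'll zoom in and measure with depth.

```bash
python3 - <<'E'
from h import *
a=np.load("wb.npz");b=np.load("wc.npz")
i=robot.camera_info("wrist");f=240/np.tan(np.radians(i["vfov"]/2))
A=(f,i["cx"],i["cy"],a["C"]);B=(f,i["cx"],i["cy"],b["C"])
z1=cv2.resize(a["p"][110:230,240:370],None,fx=4,fy=4,interpolation=2)[:480,:400+0]
z1=cv2.resize(a["p"][130:210,260:340],(400,400),interpolation=2)
z2=cv2.resize(b["p"][130:230,280:380],(400,400),interpolation=2)
cv2.imwrite("pics/zoom.png",np.hstack([z1,z2])[:,:,::-1])
P=cloud(A,a["d"])
m=(P[...,2]>.03)&(P[...,2]<.05)&(a["d"]>0); m[:, :230]=0; m[:,380:]=0; m[230:]=0
r=cv2.minAreaRect(np.argwhere(m)[:,::-1].astype(np.float32)); print("base rect px",r)
q=P[m][:,:2].astype(np.float32); r=cv2.minAreaRect(q*1000); print("base rect",r, np.median(P[m][:,2]))
m=(P[...,2]>.076)&(P[...,2]<.09)&(a["d"]>0)&(np.hypot(P[...,0]-.5,P[...,1]-.105)<.045)
print("spig top",P[m].min(0),P[m].max(0),P[m].mean(0),m.sum(), np.argwhere(m).mean(0))
Q=cloud(B,b["d"]); 
m=(Q[...,2]>.072)&(Q[...,2]<.09)&(b["d"]>0)&(np.hypot(Q[...,0]-.475,Q[...,1]+.195)<.04)
u=np.argwhere(m)[:,::-1].astype(np.float32); (ce,rad)=cv2.minEnclosingCircle(u)
print("collar",Q[m].min(0),Q[m].max(0),Q[m].mean(0),ce,rad,onz(B,*ce,.08))
h=cv2.cvtColor(b["p"],cv2.COLOR_RGB2HSV); o=cv2.inRange(h,(3,150,60),(18,255,255))
for s,ce,mm in blobs(o,300):
    k=mm&(Q[...,2]>.07); print("orange",s,Q[k].mean(0),np.hypot(*(Q[k].mean(0)[:2]-[.4807,-.1973])))
E
```

```text
base rect px ((305.1969909667969, 145.76739501953125), (111.15637969970703, 155.6599578857422), 5.04245138168335)
base rect ((532.8499145507812, 115.10398864746094), (112.28472900390625, 160.34512329101562), 74.8913803100586) 0.04081761504317433
spig top [0.49757397 0.10616984 0.07601639] [0.52637311 0.13444027 0.08739486] [0.51259834 0.12006612 0.08206549] 699 [176.01716738 302.15164521]
collar [ 0.4457011  -0.22264379  0.07218669] [ 0.49741717 -0.1713809   0.0844733 ] [ 0.47265487 -0.19710437  0.0809911 ] (333.8198547363281, 191.4225616455078) 26.603727340698242 [ 0.47272334 -0.19713432  0.08      ]
orange [ 197  121   66   57 2978] [ 0.52865551 -0.10167305  0.08233568] 0.10697777596435172
orange [ 393  211   64   65 2980] [ 0.3973972  -0.28278524  0.08274598] 0.11936114161068423
```

View pics/zoom.png

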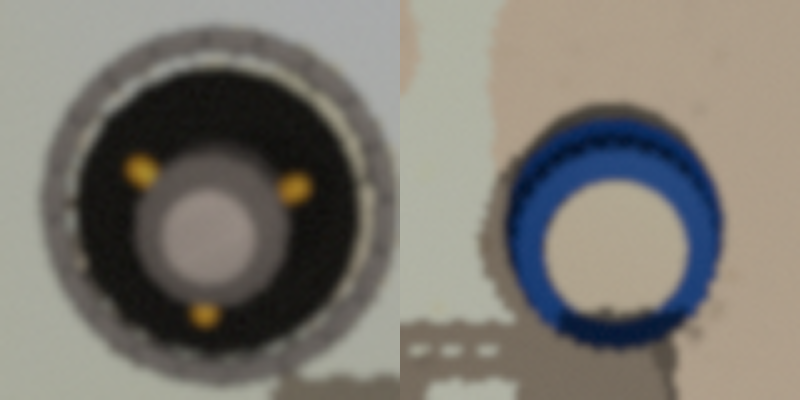

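The left crop shows the spigot tip centred at full-frame pixel (301.8,177.4), with brass pins at (288.4,164.2), (319,167.6) and (301,193). The right crop shows the collar's top face centred at (334.2,192). Next I'll square the cell up with two squeezes at 90°. Then I'll look again from the same pose, which gives me the camera bias.

```bash
python3 - <<'E'
from h import *
a=np.load("wb.npz");b=np.load("wc.npz")
i=robot.camera_info("wrist");f=240/np.tan(np.radians(i["vfov"]/2))
A=(f,i["cx"],i["cy"],a["C"]);B=(f,i["cx"],i["cy"],b["C"])
print("spigot",onz(A,301.8,177.4,.084),onz(A,302.8,174.9,.065))
def collar(p,d,c):
    Q=cloud(c,d); m=(Q[...,2]>.074)&(Q[...,2]<.09)&(d>0)&(np.hypot(Q[...,0]-.473,Q[...,1]+.197)<.04)
    ce,r=cv2.minEnclosingCircle(np.argwhere(m)[:,::-1].astype(np.float32)); return onz(c,*ce,.08),ce,r
print(collar(b["p"],b["d"],B))
x,y=.4727,-.1971
robot.move_gripper(.8); 
robot.goto([x,y,.15],down(-125)); robot.servo_line([x,y,.046],speed=.2)
print(robot.read_t(),robot.read_force())
robot.move_gripper(.5); print(robot.read_grip_width(),robot.read_finger_force(),robot.read_force(),robot.read_t()); robot.move_gripper(.75)
robot.servo_line([x,y,.047],down(-215),speed=.02); print(robot.read_t())
robot.move_gripper(.5); print(robot.read_grip_width(),robot.read_position(),robot.read_t()); robot.move_gripper(.75)
robot.servo_line([x,y,.13],speed=.25)
robot.goto([.47,-.19,.30],down(-100))
p,d,c=snap("wrist","w_cell2"); print(collar(p,d,c),robot.read_t())
E
```

```text
spigot [0.51163071 0.12048952 0.084     ] [0.51150517 0.12055747 0.065     ]
(array([ 0.47262812, -0.1970416 ,  0.08      ]), (333.7419738769531, 191.5349884033203), 26.4949951171875)
5.8 [ 0.5835067   0.29187748 -0.05831462]
0.5001759205371907 0.0 [0.64561622 0.11419083 0.51148374] 6.4833
8.825
0.5028323851784733 [ 0.47267706 -0.19710525  0.04698333] 9.45
(array([ 0.47255637, -0.19714874,  0.08      ]), (333.058837890625, 190.94117736816406), 26.545421600341797) 12.3417
```

```bash
python3 - <<'E'
from h import *
x,y=.4727,-.1971
robot.goto([x,y,.15],down(-215)); robot.servo_line([x,y,.047],speed=.25)
robot.move_gripper(0); print(robot.read_grip_width(),robot.read_finger_force(),robot.read_force(),robot.read_t(),robot.read_qpos())
snap("wrist","held"); 
E
```

```text
0.005650047359596308 0.0 [-0.05176379 -0.60393188 -0.27965074] 15.7833 [-6.40718201e-01  1.36623685e+01 -3.04616989e+01 -7.10126177e-04
 -4.58810703e+01 -3.43597806e+01]
```

View pics/held.png

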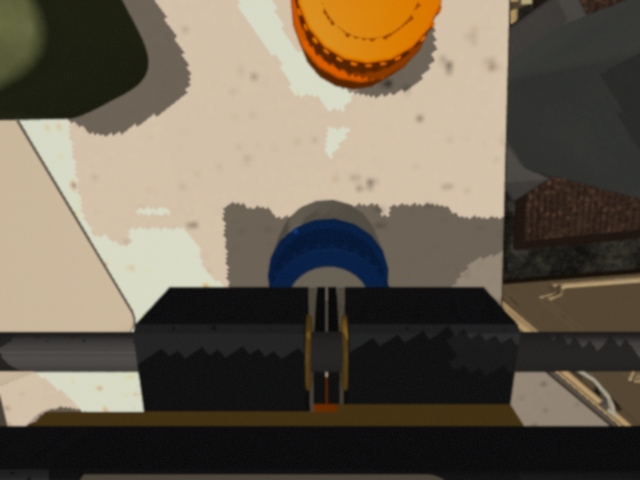

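The held view shows the fingers shut at column 327, with the blue collar still standing under or behind them near row 305. That means nothing was gripped. I'll check the real tool height against depth and look from the side.

```bash
python3 - <<'E'
from h import *
print(robot.read_position(),robot.read_qpos())
p,d,c=snap("wrist"); P=cloud(c,d)
for uv in [(330,180),(560,100),(360,30),(330,260),(330,280),(250,310),(400,310),(327,350),(310,350),(345,350)]: print(uv,d[uv[1],uv[0]].round(4),P[uv[1],uv[0]].round(4))
s,_,_=snap("scene"); t,_,_=snap("top")
cv2.imwrite("pics/side.png",np.hstack([cv2.resize(s[190:340,310:460],(400,400)),cv2.resize(t[150:270,330:450],(400,400))])[:,:,::-1])
E
```

```text
[ 0.47271753 -0.19710596  0.04698151] [-6.41035940e-01  1.36631574e+01 -3.04592254e+01  9.41300281e-04
 -4.58793194e+01 -3.43590563e+01]
(330, 180) 0.2416 [ 4.482e-01 -2.282e-01  2.000e-04]
(560, 100) 0.6887 [ 0.1107 -0.0634 -0.4816]
(360, 30) 0.147 [ 0.4046 -0.2742  0.0806]
(330, 260) 0.17 [ 0.4602 -0.2122  0.0804]
(330, 280) 0.1706 [ 0.4647 -0.2058  0.082 ]
(250, 310) 0.0828 [ 0.4626 -0.2369  0.1657]
(400, 310) 0.0831 [ 0.4391 -0.2203  0.1655]
(327, 350) 0.0856 [ 0.4556 -0.2212  0.1654]
(310, 350) 0.0816 [ 0.457  -0.2247  0.1689]
(345, 350) 0.0807 [ 0.4514 -0.2213  0.1696]
```

View pics/side.png

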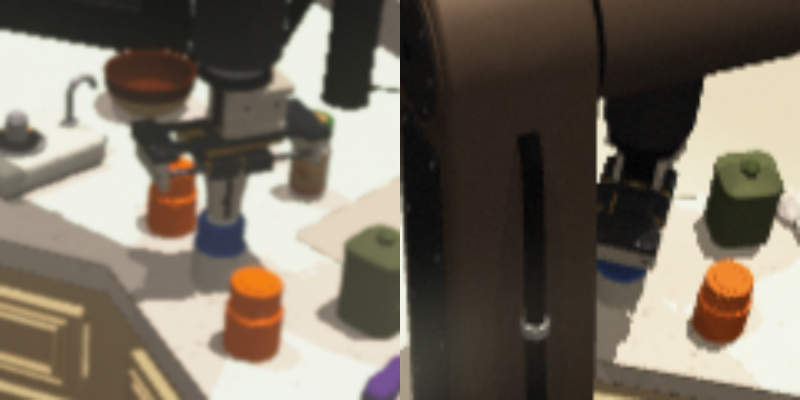

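The side view shows the shut fingers ending about at the collar's top, although the TCP should be at z = 0.047. I'll open, lift, and measure where the fingertips really are.

```bash
python3 - <<'E'
from h import *
robot.move_gripper(.75); robot.servo_line([.4727,-.1971,.12],speed=.3)
print(robot.read_t(),robot.read_position())
s,d,c=snap("scene"); P=cloud(c,d); cv2.imwrite("pics/side2.png",np.hstack([cv2.resize(s[190:310,320:460],(800,600),interpolation=2)])[:,:,::-1])
m=(d>0)&(np.hypot(P[...,0]-.4727,P[...,1]+.1971)<.075)&(P[...,2]>.09)
print(np.sort(P[m][:,2])[:10]); 
for v,u in np.argwhere(m)[np.argsort(P[m][:,2])[:12]]: print(u,v,P[v,u].round(3))
np.savez("s2.npz",p=s,d=d)
E
```

```text
17.5417 [ 0.47366425 -0.1970805   0.12155588]
[0.15353634 0.1536768  0.1540848  0.15430935 0.15438857 0.15462533
 0.15517024 0.15585895 0.1573033  0.15741934]
385 251 [ 0.441 -0.187  0.154]
381 251 [ 0.433 -0.179  0.154]
382 251 [ 0.435 -0.181  0.154]
405 244 [ 0.507 -0.211  0.154]
408 247 [ 0.498 -0.226  0.154]
406 245 [ 0.503 -0.216  0.155]
412 246 [ 0.508 -0.233  0.155]
410 246 [ 0.504 -0.229  0.156]
381 250 [ 0.433 -0.179  0.157]
380 250 [ 0.431 -0.177  0.157]
406 244 [ 0.504 -0.216  0.158]
409 246 [ 0.499 -0.228  0.158]
```

View pics/side2.png

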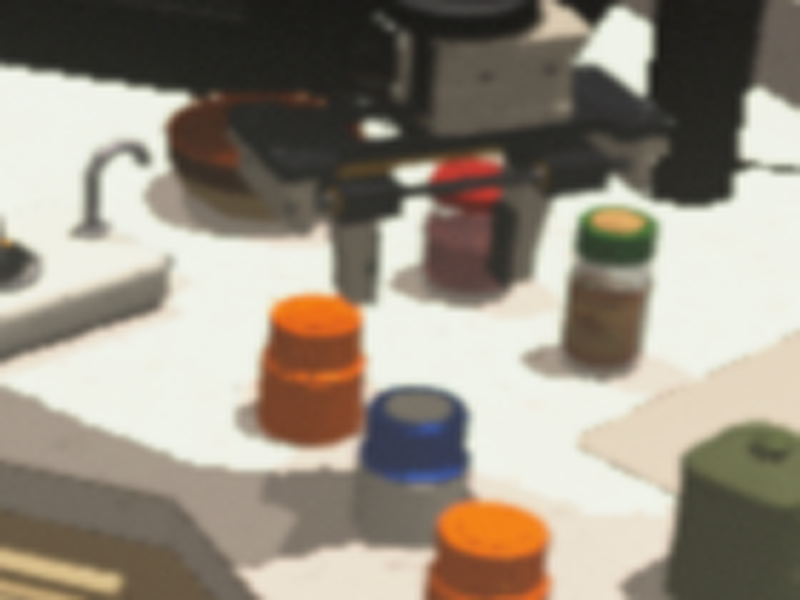

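The fingertips measure z ≈ 0.153 with the TCP reading 0.121, so they sit about 33 mm above the stated TCP. The earlier closes therefore happened above the collar, and nothing was disturbed. I'll correct for that offset, square up with one squeeze at 90°, then grip and lift.

```bash
python3 - <<'E'
from h import *
x,y=.4727,-.1971
robot.move_gripper(.85)
robot.servo_line([x,y,.115],down(-125),speed=.01) if False else robot.goto([x,y,.11],down(-125))
robot.servo_line([x,y,.045],speed=.2); print(robot.read_force())
robot.servo_line([x,y,.015],speed=.1); print(robot.read_t(),robot.read_force())
robot.move_gripper(.3); w=robot.read_grip_width(); print(w,robot.read_finger_force(),robot.read_force(),robot.read_t())
robot.move_gripper(.7); robot.goto([x,y,.015],down(-215)); print(robot.read_t())
robot.move_gripper(0); print(robot.read_grip_width(),robot.read_finger_force(),robot.read_force(),robot.read_t(),robot.read_position())
snap("wrist","held2")
E
```

```text
[ 0.28079446  0.22286546 -0.19518005]
20.3583 [-0.72464319  0.07932292 -0.0411054 ]
0.5630888844360097 29.99970316886902 [6.71391854e-01 3.39682883e-03 3.80340234e+00] 20.8917
22.7833
0.5663331290201751 29.99902367591858 [-0.48832038  0.0706212   0.94929997] 23.15 [ 0.47264052 -0.19708022  0.01497721]
```

View pics/held2.png

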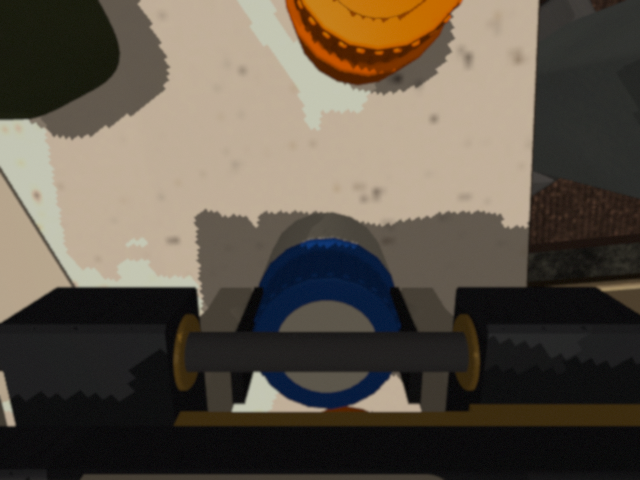

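Gripped: the opening is 0.566 × 88 = 49.8 mm with 30 N on the pads, and the collar is centred at about (327,340) between them. Now I'll carry it over the spigot and lower it under force watch.

```bash
python3 - <<'E'
from h import *
robot.servo_line([.4727,-.1971,.13],speed=.3)
X,Y=.5116,.1205
robot.goto([X,Y,.125],down(-215)); robot.dwell(.2)
F0=robot.read_force(); np.save("F0.npy",F0); print("F0",F0,robot.read_t(),robot.read_qpos().round(1),robot.read_grip_width())
for z in (.100,.094,.088,.084):
    robot.servo_line([X,Y,z],speed=.06); F=robot.read_force()-F0; print(z,F.round(2),robot.read_position().round(4),robot.read_t())
    if np.linalg.norm(F)>10: break
E
```

```text
F0 [-0.7825578   0.5753968  -1.94420725] 25.15 [ 34.5   9.7 -23.5   0.  -56.9 -69.6] 0.56152798728224
0.1 [ 0.49 -0.    0.15] [0.5116 0.1204 0.0997] 25.7167
0.094 [ 1.16 -0.87 -0.28] [0.5114 0.1204 0.0937] 25.9667
0.088 [ 1.1  -1.26  0.32] [0.5113 0.1203 0.0876] 26.2167
0.084 [ 1.62 -0.82  0.38] [0.5114 0.1204 0.0837] 26.4667
```

```bash
cat > turn.py <<'E'
from h import *
import json
F0=np.load("F0.npy"); X,Y=.5116,.1205
def fz(): return np.median([robot.read_force()[2] for _ in range(3)])-F0[2]
z=.0825; f=0
while z>.0755:
    robot.servo_line([X,Y,z],speed=.05); f=fz()
    if f>3.5: break
    z-=.0006
print("contact",z,f,robot.read_position(),robot.read_t())
yaw=-215; found=f<=3.5
while not found and yaw<-90 and robot.read_t()<45:
    yaw+=9; robot.goto([X,Y,z],down(yaw)); F=robot.read_force()-F0; f=F[2]
    print(yaw,round(z,4),F.round(1),robot.read_ft_torque()[2].round(2),robot.read_position()[2].round(4),round(robot.read_t(),2))
    if f<2.5:
        for _ in range(4):
            z-=.0006; robot.servo_line([X,Y,z],speed=.05); f=fz()
            if f>3.5: break
        else: found=True
    elif f>8: z+=.0004
    if z<.0755: found=True
print("found",found,yaw,z,f,robot.read_grip_width(),robot.read_t())
json.dump([yaw,z,bool(found)],open("st.json","w"))
E
python3 turn.py
```

```text
contact 0.07529999999999996 0.4799536470242156 [0.51154048 0.12047572 0.07581951] 29.4667
found True -215 0.07529999999999996 0.4799536470242156 0.5643819256033659 29.4667
```

```bash
python3 - <<'E'
from h import *
F0=np.load("F0.npy"); X,Y=.5116,.1205
for z in (.072,.069,.066,.064,.062,.060,.0585):
    robot.servo_line([X,Y,z],speed=.05); F=robot.read_force()-F0
    print(z,F.round(1),robot.read_position().round(4),round(robot.read_t(),2))
    if F[2]>12: break
E
```

```text
0.072 [-0.1 -0.9  0.2] [0.5113 0.1203 0.0716] 29.72
0.069 [ 0.8 -1.4  0.2] [0.5115 0.1204 0.0688] 29.97
0.066 [ 0.6 -0.4 -0.1] [0.5114 0.1204 0.0658] 30.22
0.064 [-0.9 -1.2  4.3] [0.5119 0.1206 0.0644] 30.47
0.062 [-0.5 -0.4  6.7] [0.5119 0.1206 0.0623] 30.72
0.06 [-0.5  0.2  7.9] [0.5119 0.1206 0.0603] 30.97
0.0585 [-0.2 -0.4  9.6] [0.512  0.1207 0.059 ] 31.22
```

The keyways happened to line up already. The sprung seat was met at TCP 0.065, as predicted, and its force is rising as described. Now I'll push to the stop with a little preload.

```bash
python3 - <<'E'
from h import *
F0=np.load("F0.npy"); X,Y=.5116,.1205
z=.058
while z>.054:
    robot.servo_line([X,Y,z],speed=.05); robot.dwell(.15); F=robot.read_force()-F0
    print(round(z,4),F.round(1),robot.read_position().round(4),round(robot.read_t(),2),robot.read_grip_width())
    if F[2]>20: break
    z-=.0006
robot.dwell(.5); print((robot.read_force()-F0).round(1),robot.read_position())
p,d,c=snap("wrist","home"); s,_,_=snap("scene")
cv2.imwrite("pics/final.png",np.hstack([cv2.resize(s[170:330,240:400],(400,400)),cv2.resize(p,(400,400))])[:,:,::-1])
E
```

```text
0.058 [-1.  -0.9  9.8] [0.512  0.1207 0.0586] 31.62 0.5610610235009467
0.0574 [-2.  -1.3  9.7] [0.512  0.1207 0.0581] 32.02 0.5642707473492856
0.0568 [-2.6 -1.1 14.3] [0.5121 0.1207 0.0579] 32.42 0.5631645272310061
0.0562 [-4.   0.2 19.5] [0.5121 0.1207 0.0578] 32.82 0.5620565637270988
0.0556 [-7.1 -0.  24.3] [0.5122 0.1208 0.0577] 33.22 0.5617920837485954
[-7.4 -0.6 24.2] [0.51222227 0.12082768 0.0577566 ]
```

View pics/final.png

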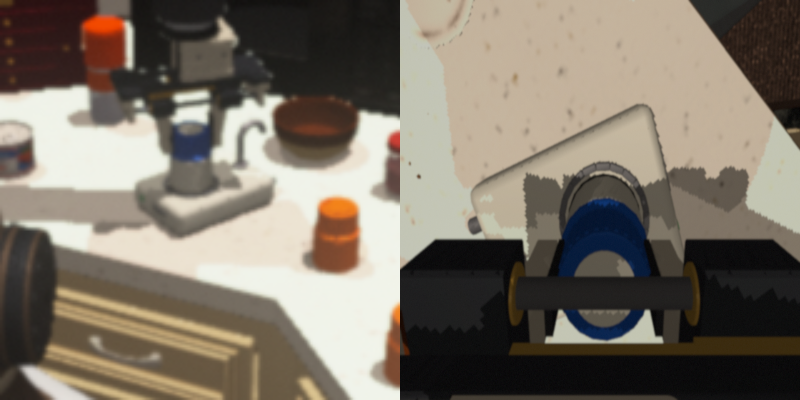

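The force climbs steeply at TCP 0.0578, so the cell is on the hard stop where expected, at 24 N. The picture shows it upright on the white base at crop (190,170), still gripped, with the other objects standing.

```bash
python3 -c "
from rig import robot
print(robot.job_done())"
```

```text
the job is handed in; nothing more can be done
None
```

The blue-collared cell is fully home on the white base, held against the seat's stop at about 24 N with the grip kept; it needed no turning because the keyways already lined up with the pins, and the job is handed in.

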